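# Draw a piston to half stroke and hold it

## Robot

A 6-joint arm with a two-finger parallel gripper is mounted at the origin on a cart in front of the work surface, level with it; the furniture and walls round the work are solid. World frame = base frame: x ahead of the robot, y to its left, z up, the work surface at z = 0. Lengths are in mm, angles in rad, forces in N, time in s.
With the tool pointing down it reaches from about 300 to 850 mm from the base axis. Payload 4.2 kg.
Tool frame: the origin (TCP) lies at the very end of the fingers, on their centre line; the grasp point (between the pads) lies 19 mm behind it; z points along the fingers, y is the line along which they close (so a half turn about z gives the same grasp; the last joint's range is limited). The gripper opens to 91 mm and grips with 3 to 60 N. Pads are 32 mm wide; open, the fingers measure 118 mm over their backs; the gripper's body (76 mm by 178 mm) begins 60 mm behind the grasp point.
Start: joints at [1.254, 0.32, 1.565, -0, 1.257, -0.02], TCP at [168.168, 549.875, 213.976] pointing down, gripper open.
Joint ranges: [-3.11, 3.11], [-0.84, 2.01], [0.21, 2.61], [-1.34, 4.49], [0.05, 2.63], [-2.56, 2.56]. Speed limits (rad/s): [2.57, 2.57, 3.14, 3.14, 3.14, 3.14].

## Interface

Orientations are given as a unit quaternion [w, x, y, z].
In Python, from plant import env gives the robot as it stands.
- The arm moves only by the tool send_rows, never from a script. Its argument "targets" is a list of rows, each an object of numbers: "tx", "ty", "tz": the shift along the tool's x, y, z each as a share of 0.1 m, from -1 to 1; "ax", "ay", "az": the turn, a rotation vector about the tool's x, y, z each as a share of 180 degrees, from -1 to 1; "hand": the closure, from -1 (fully open) to 1 (shut), so that 0 is half open. In form: [{"tx": .., "ty": .., "tz": .., "ax": .., "ay": .., "az": .., "hand": ..}, ...]. A call has 1 to 20 rows; each row shifts and turns the commanded pose from where the row before left it, along the tool's axes as they then stand; what a row does not reach is not made up. A row lasts 1/10 s, in which the tool goes at most 50 mm and 8.59 degrees, less where a joint would pass 70% of its speed; a pose out of reach is approached as far as the arm can. A call with a number of a shift or a turn outside -1 to 1 is refused whole. A call with a gripper value outside its range is refused whole. The fingers move at their own pace and stop on an object; "squeeze" is the grip in N (left out, the last holds). Time passes only in rows, so rows that do not move let the fingers close. It gives the time, the measured TCP pose, the force, the opening and the grip force at its end, in the units of the state.
- env.get_state(): the state, without advancing time (a new reading comes with each control period).
- env.snapshot(name): name is "scene" or "top" or "wrist"; returns the picture (420x560x3 uint8, blue, green, red); there is no depth.
- env.camera_info(name): a dict with "camera_matrix" (3x3 intrinsics, pixels), "k1" (the pictures are not rectified: a ray, as slopes to the right and down, at radius r is drawn at 1 + k1 r^2 times it, then the intrinsics apply), "world_from_camera" (4x4, takes a point from camera to world coordinates). Camera axes: x right, y up, looking along -z (the intrinsics and any distortion apply to the point x, -y, -z); pixel columns grow to the right and rows downward; lengths in mm; the calibration is good to about 2 mm. A picture is of the moment at which its call begins: read the wrist's pose just before it. camera_info takes no time and is no camera call; for the wrist camera it gives the pose at the moment of the call.
- env.finish_job(): hands the job in; it is judged then, once.
The state is a dict: "clock": time; "joint_positions": joint angles; "joint_velocities": joint speeds; "joint_torque": joint torques, N m; "tcp_pos": TCP position; "eef_rot": TCP orientation; "contact_force": force on the tool from outside, world axes, zero at the start; "moment": the same for the moment, N m; "finger_gap": finger opening in mm; "finger_force": force on a finger pad.
Only numpy, scipy, OpenCV 4.12 (cv2) and the standard library are available. Lean on these libraries where they do the work, as an engineer would, in place of code of your own. Each camera call takes 0.05 s, during which the arm holds its last target. There are 200 camera calls.

## Task

Pull the little bench cabinet's drawer fully open by its bar handle. Then take the piston with the wider of the two knobs and draw it straight up out of its bore by about 30 mm (the dark band on its rod then stands at the top of the block), without forcing it sideways in the bore or pulling it right out. Leave the other piston seated and the things on the bench where they are, and finish while still holding the piston still at that height.

Things in the scene. Friction and masses are not known exactly. Their poses are not given: they have to be found in the camera images.
- drawer_slide (a joint): how far the drawer is open, m: 0 shut (as it always starts) to 0.12 at the stop; it runs along the cabinet's own -x axis, with about 3 N of friction, and stays where it is left
- cabinet: small white bench cabinet, fixed to the bench, 165 mm deep (x), 220 mm wide (y), 126 mm high; origin at the centre of its underside; its -x axis points out of its blue drawer front, its y axis runs along the front, z up; it does not move in a run, but stands elsewhere and turned in each
- handle (a point): centre of the drawer's steel bar handle: a level round bar 10 mm thick, about 90 mm long along the cabinet's y axis, 42 mm clear of the drawer front (bar centre to front face), 34 mm below the cabinet's top; it moves with the drawer, whose front panel is 10 mm thick and ends 11 mm below the cabinet's top
- block (a point): the aluminium cylinder block fixed in the drawer, 44 mm (x) by 140 mm (y) by 50 mm high; this point is at the centre of its underside, axes as the cabinet's; its top is 66 mm above the bench; two upright through bores, 13.2 mm wide, 42 mm to either side of its centre along y. Its centre lies 55 mm behind the drawer's front face, so with the drawer open both pistons stand in the open, in front of the cabinet
- bore_right (a point): centre of the mouth of the bore on the -y side, at the block's top
- bore_left (a point): centre of the mouth of the bore on the +y side, at the block's top
- piston_wide: loose piston standing in one of the two bores (either): a black cylinder knob, 34 mm across and 34 mm high, on a steel rod 12 mm thick that reaches 48 mm down from the knob; origin at the centre of the knob's underside, which rests on the block's top while the piston is seated, z up along the piston; a 3 mm dark band on the rod is centred 30 mm below the knob; about 0.14 kg; it drops back if let go
- piston_wide_tip (a point): centre of the lower end of the wide-knobbed piston's rod, 48 mm below the knob
- piston_slim: the other piston, in the other bore: the same but for its knob, 20 mm across and 34 mm high; origin at the centre of the knob's underside
- sample_cup: bystander: white sample cup with a lid, 56 mm across, 65 mm high, left of the cabinet; origin at the centre of its underside
- weighing_bottle: bystander: small clear bottle with a ground lid, 39 mm across, 49 mm high, left of the cabinet; origin at the centre of its underside
- petri_stack: bystander: stack of three clear dishes, 67 mm across, 47 mm high, left of the cabinet; origin at the centre of its underside
- drawer: the drawer with its handle and the cylinder block, one solid; its origin and axes fall on the cabinet's while it is shut and move with it along the cabinet's -x; low side walls, reaching 40 mm above the bench

How it is judged (in metres and radians):
On the way:
1. the drawer is open (at least 100 of 120 mm), both pistons still seated (value of joint drawer_slide above 0.1 m and z of each of piston_wide, piston_slim in the frame of block below 0.056 m), for 0.2 s.
At the end, for the whole second after the job is handed in: Drawer open at least 100 of 120 mm; wide-knobbed piston drawn 22 to 38 mm, its rod in its bore within 4 mm of the axis and 0.12 rad of upright, still, gripped by the fingers and pressing the block with under 15 N; the other piston seated (under 6 mm) (value of joint drawer_slide above 0.1 m and z of piston_wide in the frame of block between 0.072 and 0.088 m and (horizontal distance between piston_wide_tip and bore_right below 0.004 m or horizontal distance between piston_wide_tip and bore_left below 0.004 m) and angle between the z axis of piston_wide and the z axis of block, either way round below 0.12 rad and contact force between the fingers and piston_wide above 1 N and contact force between piston_wide and drawer below 15 N and linear speed of piston_wide below 0.02 m/s and z of piston_slim in the frame of block below 0.056 m); the arm keeps its last pose, push and grip.
It fails at once if the wide-knobbed piston is pulled right out of its bore (rod end less than 5 mm below the block's top) (z of piston_wide_tip in the frame of block above 0.045 m).
It fails at once if the other piston is lifted by more than 10 mm (z of piston_slim in the frame of block above 0.06 m).
It fails at once if the wide-knobbed piston is forced hard against its bore (more than 30 N) (contact force between piston_wide and drawer above 30 N).
It fails at once if a bystander is pushed by more than 20 mm (distance of any of sample_cup, weighing_bottle, petri_stack from where it was at the start of the episode above 0.02 m).
It also fails if it takes over 42 s, if anything falls off the work surface, if the arm or the gripper's body presses on something with over 40 N, if the wrist force passes 120 N, or if a joint passes its speed limit or range.

## Working session

There is one attempt and no reset: what is moved stays moved. The work goes in short steps, Python scripts to look and compute and a tool call to move; the robot and the scene stay as the last step left them, time stands still between calls to the robot, and variables do not carry over. Pictures are saved under pics/ and viewed, at most 10 in all, crops included, and the job is handed in when it is done.

Besides the shell and the picture viewer there is one more tool, called after "Emit:" by a JSON object that holds its "op" and its "data", one argument or row to a line. send_rows: Moves the arm, as the interface text tells. Shift numbers are shares of 0.1 m and turn numbers shares of 180 degrees, none past 1 either way. Its arguments: {"type":"object","properties":{"targets":{"type":"array"},"squeeze":{"type":"number"}},"required":["targets"]}

```bash
ls; mkdir -p pics; python3 - <<'E'
from plant import env
import cv2,numpy as np
for n in("scene","top"):
    im=env.snapshot(n); cv2.imwrite(f"pics/{n}0.png",im)
    c=env.camera_info(n); print(n,np.round(c["camera_matrix"],1).tolist(),c["k1"],np.round(c["world_from_camera"],3).tolist())
print(env.get_state())
E
```

```text
pics
scene [[455.6, 0.0, 284.3], [0.0, 455.6, 209.0], [0.0, 0.0, 1.0]] -0.13223905876471048 [[-0.999, 0.026, -0.021, 557.406], [-0.033, -0.82, 0.571, 736.22], [-0.003, 0.572, 0.821, 774.939], [0.0, 0.0, 0.0, 1.0]]
top [[412.3, 0.0, 277.0], [0.0, 412.3, 203.4], [0.0, 0.0, 1.0]] -0.03224910075555674 [[-0.028, 0.987, -0.157, 445.002], [-0.999, -0.03, -0.014, 247.04], [-0.018, 0.156, 0.988, 917.843], [0.0, 0.0, 0.0, 1.0]]
{'clock': 0.1, 'joint_positions': array([ 1.25401398e+00,  3.20185258e-01,  1.56551736e+00, -1.51890927e-05,
        1.25738445e+00, -1.99773496e-02]), 'joint_velocities': array([-0.00012907, -0.0023504 , -0.00384824,  0.00210298,  0.00174861,
        0.0016278 ]), 'joint_torque': array([ 2.39769775e-03, -4.13335025e+01, -2.32508987e+01,  7.28854048e-02,
        4.22299665e-02, -7.24028769e-05]), 'tcp_pos': array([168.02471991, 549.44966879, 213.24428446]), 'eef_rot': array([-1.18100108e-04,  1.47856015e-01,  9.89008615e-01, -7.37849371e-04]), 'contact_force': array([-0.89558712, -1.05007583,  0.51295101]), 'moment': array([ 0.03152029,  0.01916397, -0.03272546]), 'finger_force': 0.0, 'finger_gap': 91.15382567847486}
```

View pics/scene0.png

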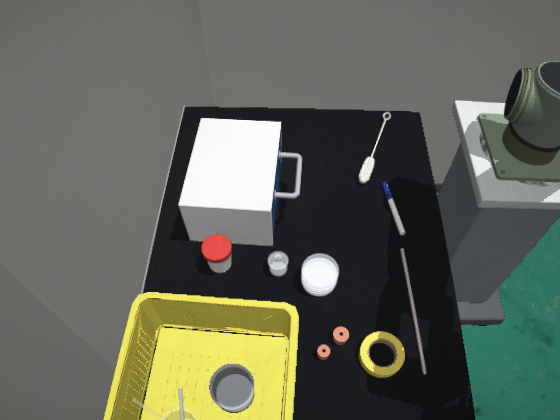

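View pics/top0.png

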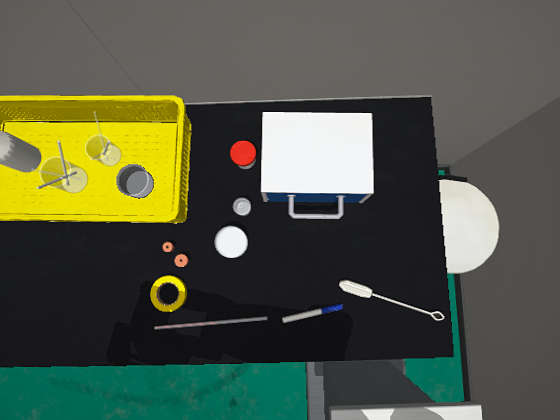

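The scene view shows the cabinet top at about (232,165) with the bar handle running from (299,155) to (297,196). The top view shows the cabinet at (317,155) with the bar at row 216, columns 290–343. The petri stack (231,242), bottle (242,206) and cup (243,153) stand on its +y side.

```bash
cat > h.py <<'E'
from plant import env
import cv2,numpy as np
def ray(n,px,c=None):
    c=c or env.camera_info(n); K=np.array(c["camera_matrix"]);k1=c["k1"];T=np.array(c["world_from_camera"])
    p=cv2.undistortPoints(np.array([[px]],float),K,np.array([k1,0,0,0,0.]))[0,0]
    d=T[:3,:3]@np.array([p[0],-p[1],-1.]); return T[:3,3],d/np.linalg.norm(d)
def plane(n,px,z,c=None):
    o,d=ray(n,px,c); return o+d*(z-o[2])/d[2]
def tri(rays):
    A=np.zeros((3,3));b=np.zeros(3)
    for o,d in rays:
        M=np.eye(3)-np.outer(d,d);A+=M;b+=M@o
    x=np.linalg.solve(A,b)
    return x,[float(np.linalg.norm((np.eye(3)-np.outer(d,d))@(x-o))) for o,d in rays]
E
python3 - <<'E'
from h import *
for n,seed in(("scene",(232,165)),("top",(317,155))):
    im=cv2.imread(f"pics/{n}0.png"); g=im.min(2); print(n,im[seed[1],seed[0]])
    m=(g>225).astype(np.uint8)
    m=cv2.morphologyEx(m,cv2.MORPH_OPEN,np.ones((7,7)))
    _,l=cv2.connectedComponents(m); m=(l==l[seed[1],seed[0]]).astype(np.uint8)
    c=max(cv2.findContours(m,0,2)[0],key=cv2.contourArea)
    a=cv2.approxPolyDP(cv2.convexHull(c),6,True)[:,0]
    for p in a: print(p,np.round(plane(n,p.astype(float),126),1))
a=cv2.imread("pics/scene0.png")[135:215,255:325]; b=cv2.imread("pics/top0.png")[175:235,265:365]
a=cv2.resize(a,None,fx=5,fy=5,interpolation=2); b=cv2.resize(b,None,fx=4,fy=4,interpolation=2)
o=np.zeros((400,760,3),np.uint8);o[:a.shape[0],:350]=a;o[:240,355:755]=b;cv2.imwrite("pics/c1.png",o)
E
```

```text
scene [251 251 250]
[201 119] [751.3  66.6 126. ]
[280 122] [589.9  71.5 126. ]
[270 209] [599.  285.4 126. ]
[181 204] [756.6 279.6 126. ]
top [246 245 244]
[263 112] [758.4 280.9 126. ]
[370 113] [749.   65.6 126. ]
[372 192] [587.4  72.2 126. ]
[262 191] [596.1 286.5 126. ]
```

View pics/c1.png

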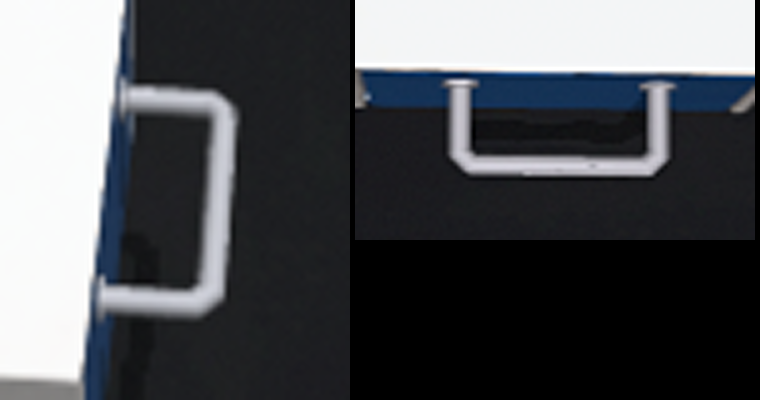

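The crop shows the bar clearly. Its ends are at scene pixels (300.0,155.6) and (297.4,195.0), and at top pixels (341.2,215.7) and (291.2,216.7).

```bash
python3 - <<'E'
from h import *
from scipy.spatial.transform import Rotation as R
for a,b in (((299.6,155.3),(341,215.4)),((297,194.8),(291,216.3)),((298.4,175.1),(316,215.9))):
    print(tri([ray("scene",a),ray("top",b)]),plane("scene",a,92).round(1),plane("top",b,92).round(1))
s=env.get_state();q=s["eef_rot"];print(R.from_quat(q[[1,2,3,0]]).as_matrix().round(4))
c=np.array([[751.3,66.6],[589.9,71.5],[599,285.4],[756.6,279.6]]);d=np.array([[749,65.6],[587.4,72.2],[596.1,286.5],[758.4,280.9]])
m=(c+d)/2;print(m.mean(0),cv2.minAreaRect(m.astype(np.float32)))
for n,p in(("petri","231,242"),("bottle","242,206")):
    print(n,plane("top",[float(v) for v in p.split(",")],47).round(0))
E
```

```text
(array([548.26272885, 130.02221881,  92.25074109]), [0.685426866371383, 0.6854268663713631]) [548.9 129.6  92. ] [547.6 130.1  92. ]
(array([550.51380066, 230.54312039,  94.77146653]), [2.02038760459055, 2.0203876045905664]) [552.5 227.9  92. ] [548.9 230.9  92. ]
(array([549.40921884, 180.18358051,  91.17771452]), [1.17858321982387, 1.1785832198239958]) [550.6 180.5  92. ] [548.1 180.5  92. ]
[[-9.563e-01  2.925e-01 -5.000e-04]
 [ 2.925e-01  9.563e-01 -1.400e-03]
 [ 0.000e+00 -1.500e-03 -1.000e+00]]
[673.4625 176.0375] ((673.212158203125, 176.04771423339844), (214.28111267089844, 161.60232543945312), 87.9609146118164)
petri [504. 358.  47.]
bottle [580. 334.  47.]
```

Emit:
{"op": "send_rows", "data": {
  "targets": [
    {"az":0.0464,"hand":0.2},
    {"az":0.0464,"hand":0.2},
    {"az":0.0464,"hand":0.2},
    {"az":0.0464,"hand":0.2},
    {"az":0.0464,"hand":0.2},
    {"az":0.0464,"hand":0.2},
    {"az":0.0464,"hand":0.2},
    {"az":0.0464,"hand":0.2},
    {"az":0.0464,"hand":0.2}
  ]
}}

```text
schema error: expected keys tx, ty, tz, ax, ay, az, hand
```

Emit:
{"op": "send_rows", "data": {
  "targets": [
    {"ty":0.329,"tx":-0.296,"hand":0.2},
    {"ty":0.329,"tx":-0.296,"hand":0.2},
    {"ty":0.329,"tx":-0.296,"hand":0.2},
    {"ty":0.329,"tx":-0.296,"hand":0.2},
    {"ty":0.329,"tx":-0.296,"hand":0.2},
    {"ty":0.329,"tx":-0.296,"hand":0.2},
    {"ty":0.329,"tx":-0.296,"hand":0.2},
    {"ty":0.329,"tx":-0.296,"hand":0.2},
    {"ty":0.329,"tx":-0.296,"hand":0.2},
    {"ty":0.329,"tx":-0.296,"hand":0.2},
    {"ty":0.329,"tx":-0.296,"hand":0.2},
    {"ty":0.329,"tx":-0.296,"hand":0.2},
    {"hand":0.2},
    {"hand":0.2}
  ]
}}

```text
schema error: expected keys tx, ty, tz, ax, ay, az, hand
```

```bash
python3 - <<'E'
from h import *
from scipy.spatial.transform import Rotation as R
s=env.get_state();q=s["eef_rot"];print(s["clock"],s["tcp_pos"],s["joint_positions"].round(2),R.from_quat(q[[1,2,3,0]]).as_matrix().round(4),s["finger_gap"])
im=env.snapshot("wrist");cv2.imwrite("pics/w1.png",im)
c=env.camera_info("wrist");print(np.round(c["world_from_camera"],3).tolist(),c["camera_matrix"],c["k1"])
E
```

```text
0.1 [168.02471991 549.44966879 213.24428446] [ 1.25  0.32  1.57 -0.    1.26 -0.02] [[-9.563e-01  2.925e-01 -5.000e-04]
 [ 2.925e-01  9.563e-01 -1.400e-03]
 [ 0.000e+00 -1.500e-03 -1.000e+00]] 91.15382567847486
[[0.294, -0.918, -0.265, 92.709], [0.956, 0.282, 0.084, 572.717], [-0.002, -0.278, 0.961, 383.313], [0.0, 0.0, 0.0, 1.0]] [[324.67922118   0.         281.46996623]
 [  0.         324.67922118 214.73240171]
 [  0.           0.           1.        ]] -0.02771773924760505
```

View pics/w1.png

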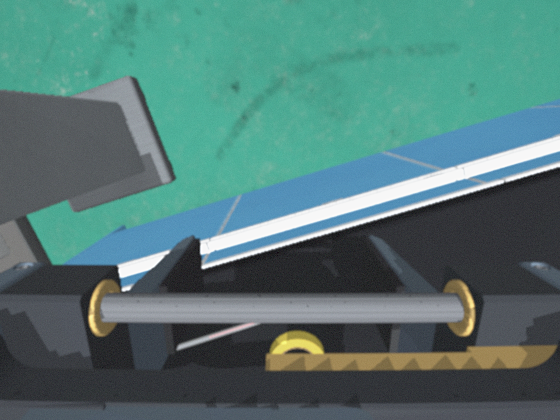

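The wrist picture, taken at the start pose because the moves were refused for missing keys, shows only the fingers (rows 240–400), the bench edge and the floor. I'll resend the rows with every key.

Emit:
{"op": "send_rows", "data": {
  "targets": [
    {"tx":0,"ty":0,"tz":0,"ax":0,"ay":0,"az":0.0464,"hand":0.2},
    {"tx":0,"ty":0,"tz":0,"ax":0,"ay":0,"az":0.0464,"hand":0.2},
    {"tx":0,"ty":0,"tz":0,"ax":0,"ay":0,"az":0.0464,"hand":0.2},
    {"tx":0,"ty":0,"tz":0,"ax":0,"ay":0,"az":0.0464,"hand":0.2},
    {"tx":0,"ty":0,"tz":0,"ax":0,"ay":0,"az":0.0464,"hand":0.2},
    {"tx":0,"ty":0,"tz":0,"ax":0,"ay":0,"az":0.0464,"hand":0.2},
    {"tx":0,"ty":0,"tz":0,"ax":0,"ay":0,"az":0.0464,"hand":0.2},
    {"tx":0,"ty":0,"tz":0,"ax":0,"ay":0,"az":0.0464,"hand":0.2},
    {"tx":0,"ty":0,"tz":0,"ax":0,"ay":0,"az":0.0464,"hand":0.2}
  ]
}}

```text
clock: 1.05
tcp_pos: [168.1, 549.6, 213.6]
eef_rot: [0.0, 0.722, 0.691, -0.0]
contact_force: [-0.0, -0.3, -0.4]
finger_gap: 36.3
finger_force: 0.0
```

Emit:
{"op": "send_rows", "data": {
  "targets": [
    {"tx":-0.296,"ty":0.329,"tz":0,"ax":0,"ay":0,"az":0,"hand":0.2},
    {"tx":-0.296,"ty":0.329,"tz":0,"ax":0,"ay":0,"az":0,"hand":0.2},
    {"tx":-0.296,"ty":0.329,"tz":0,"ax":0,"ay":0,"az":0,"hand":0.2},
    {"tx":-0.296,"ty":0.329,"tz":0,"ax":0,"ay":0,"az":0,"hand":0.2},
    {"tx":-0.296,"ty":0.329,"tz":0,"ax":0,"ay":0,"az":0,"hand":0.2},
    {"tx":-0.296,"ty":0.329,"tz":0,"ax":0,"ay":0,"az":0,"hand":0.2},
    {"tx":-0.296,"ty":0.329,"tz":0,"ax":0,"ay":0,"az":0,"hand":0.2},
    {"tx":-0.296,"ty":0.329,"tz":0,"ax":0,"ay":0,"az":0,"hand":0.2},
    {"tx":-0.296,"ty":0.329,"tz":0,"ax":0,"ay":0,"az":0,"hand":0.2},
    {"tx":-0.296,"ty":0.329,"tz":0,"ax":0,"ay":0,"az":0,"hand":0.2},
    {"tx":-0.296,"ty":0.329,"tz":0,"ax":0,"ay":0,"az":0,"hand":0.2},
    {"tx":-0.296,"ty":0.329,"tz":0,"ax":0,"ay":0,"az":0,"hand":0.2},
    {"tx":0,"ty":0,"tz":0,"ax":0,"ay":0,"az":0,"hand":0.2},
    {"tx":0,"ty":0,"tz":0,"ax":0,"ay":0,"az":0,"hand":0.2}
  ]
}}

```text
clock: 2.45
tcp_pos: [549.3, 179.3, 213.3]
eef_rot: [-0.001, 0.721, 0.693, -0.001]
contact_force: [-0.6, -0.5, 0.4]
finger_gap: 36.4
finger_force: 0.0
```

```bash
python3 - <<'E'
from h import *
from scipy.spatial.transform import Rotation as R
s=env.get_state();q=s["eef_rot"];print(s["clock"],s["tcp_pos"],s["joint_positions"].round(2),R.from_quat(q[[1,2,3,0]]).as_matrix().round(4),s["finger_gap"])
im=env.snapshot("wrist");cv2.imwrite("pics/w2.png",im)
c=env.camera_info("wrist");print(np.round(c["world_from_camera"],3).tolist())
E
```

```text
2.45 [549.2726311  179.26659357 213.29518012] [0.3  0.33 1.56 0.   1.26 0.34] [[ 4.010e-02  9.992e-01 -1.600e-03]
 [ 9.992e-01 -4.010e-02  2.000e-04]
 [ 1.000e-04 -1.600e-03 -1.000e+00]] 36.37397371017031
[[0.999, 0.038, 0.013, 551.942], [-0.04, 0.96, 0.279, 258.712], [-0.002, -0.279, 0.96, 383.478], [0.0, 0.0, 0.0, 1.0]]
```

View pics/w2.png

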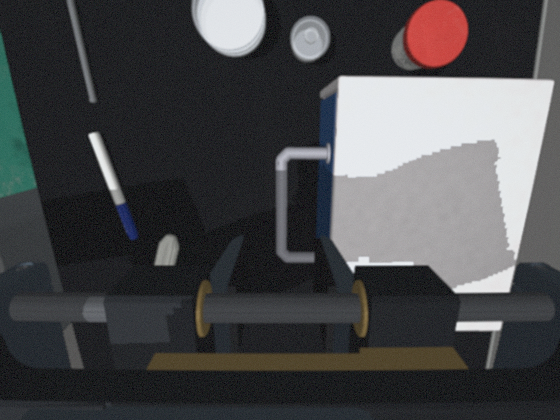

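The wrist view shows the bar at column 282 between rows 153 and 257. It is upright in the picture and midway between the fingertips (about columns 230 and 335), so the tool is aligned and I can go down and grip.

Emit:
{"op": "send_rows", "data": {
  "targets": [
    {"tx":0,"ty":0,"tz":0.25,"ax":0,"ay":0,"az":0,"hand":0.2},
    {"tx":0,"ty":0,"tz":0.25,"ax":0,"ay":0,"az":0,"hand":0.2},
    {"tx":0,"ty":0,"tz":0.25,"ax":0,"ay":0,"az":0,"hand":0.2},
    {"tx":0,"ty":0,"tz":0.25,"ax":0,"ay":0,"az":0,"hand":0.2},
    {"tx":0,"ty":0,"tz":0.2,"ax":0,"ay":0,"az":0,"hand":0.2},
    {"tx":0,"ty":0,"tz":0.2,"ax":0,"ay":0,"az":0,"hand":0.2},
    {"tx":0,"ty":0,"tz":0,"ax":0,"ay":0,"az":0,"hand":0.2}
  ]
}}

```text
clock: 3.2
tcp_pos: [546.0, 180.6, 71.6]
eef_rot: [-0.002, 0.72, 0.694, -0.003]
contact_force: [-0.9, -1.0, 0.7]
finger_gap: 36.4
finger_force: 0.0
```

Emit:
{"op": "send_rows", "data": {
  "targets": [
    {"tx":0,"ty":0,"tz":0,"ax":0,"ay":0,"az":0,"hand":0.9},
    {"tx":0,"ty":0,"tz":0,"ax":0,"ay":0,"az":0,"hand":0.9},
    {"tx":0,"ty":0,"tz":0,"ax":0,"ay":0,"az":0,"hand":0.9},
    {"tx":0,"ty":0,"tz":0,"ax":0,"ay":0,"az":0,"hand":0.9},
    {"tx":0,"ty":0,"tz":0,"ax":0,"ay":0,"az":0,"hand":0.9}
  ],
  "squeeze": 20
}}

```text
clock: 3.7
tcp_pos: [548.7, 180.3, 75.0]
eef_rot: [-0.001, 0.721, 0.693, 0.0]
contact_force: [-3.7, 0.1, 6.4]
finger_gap: 9.2
finger_force: 20.0
```

Emit:
{"op": "send_rows", "data": {
  "targets": [
    {"tx":0,"ty":-0.03,"tz":0,"ax":0,"ay":0,"az":0,"hand":0.9},
    {"tx":0,"ty":-0.06,"tz":0,"ax":0,"ay":0,"az":0,"hand":0.9},
    {"tx":0,"ty":-0.08,"tz":0,"ax":0,"ay":0,"az":0,"hand":0.9},
    {"tx":0,"ty":-0.08,"tz":0,"ax":0,"ay":0,"az":0,"hand":0.9},
    {"tx":0,"ty":-0.08,"tz":0,"ax":0,"ay":0,"az":0,"hand":0.9},
    {"tx":0,"ty":-0.08,"tz":0,"ax":0,"ay":0,"az":0,"hand":0.9},
    {"tx":0,"ty":-0.08,"tz":0,"ax":0,"ay":0,"az":0,"hand":0.9},
    {"tx":0,"ty":-0.08,"tz":0,"ax":0,"ay":0,"az":0,"hand":0.9},
    {"tx":0,"ty":-0.08,"tz":0,"ax":0,"ay":0,"az":0,"hand":0.9},
    {"tx":0,"ty":-0.08,"tz":0,"ax":0,"ay":0,"az":0,"hand":0.9},
    {"tx":0,"ty":-0.08,"tz":0,"ax":0,"ay":0,"az":0,"hand":0.9},
    {"tx":0,"ty":-0.08,"tz":0,"ax":0,"ay":0,"az":0,"hand":0.9},
    {"tx":0,"ty":-0.08,"tz":0,"ax":0,"ay":0,"az":0,"hand":0.9},
    {"tx":0,"ty":-0.08,"tz":0,"ax":0,"ay":0,"az":0,"hand":0.9},
    {"tx":0,"ty":-0.06,"tz":0,"ax":0,"ay":0,"az":0,"hand":0.9},
    {"tx":0,"ty":-0.04,"tz":0,"ax":0,"ay":0,"az":0,"hand":0.9},
    {"tx":0,"ty":-0.03,"tz":0,"ax":0,"ay":0,"az":0,"hand":0.9},
    {"tx":0,"ty":0,"tz":0,"ax":0,"ay":0,"az":0,"hand":0.9},
    {"tx":0,"ty":0,"tz":0,"ax":0,"ay":0,"az":0,"hand":0.9}
  ]
}}

```text
clock: 5.6
tcp_pos: [431.3, 185.6, 75.0]
eef_rot: [-0.0, 0.721, 0.693, 0.002]
contact_force: [1.0, 3.9, 7.3]
finger_gap: 9.7
finger_force: 20.0
```

Emit:
{"op": "send_rows", "data": {
  "targets": [
    {"tx":0,"ty":0,"tz":0,"ax":0,"ay":0,"az":0,"hand":0.2},
    {"tx":0,"ty":0,"tz":0,"ax":0,"ay":0,"az":0,"hand":0.2},
    {"tx":0,"ty":0,"tz":0,"ax":0,"ay":0,"az":0,"hand":0.2},
    {"tx":0,"ty":0,"tz":-0.2,"ax":0,"ay":0,"az":0,"hand":0.2},
    {"tx":0,"ty":0,"tz":-0.3,"ax":0,"ay":0,"az":0,"hand":0.2},
    {"tx":0,"ty":0,"tz":-0.3,"ax":0,"ay":0,"az":0,"hand":0.2},
    {"tx":0,"ty":0,"tz":-0.3,"ax":0,"ay":0,"az":0,"hand":0.2},
    {"tx":0,"ty":0,"tz":-0.3,"ax":0,"ay":0,"az":0,"hand":0.2},
    {"tx":0,"ty":0,"tz":-0.2,"ax":0,"ay":0,"az":0,"hand":0.2}
  ]
}}

```text
clock: 6.5
tcp_pos: [431.2, 184.3, 235.6]
eef_rot: [0.0, 0.72, 0.694, 0.0]
contact_force: [0.8, -0.4, 0.2]
finger_gap: 36.5
finger_force: 0.0
```

Emit:
{"op": "send_rows", "data": {
  "targets": [
    {"tx":0,"ty":-0.05,"tz":0,"ax":0,"ay":0,"az":-0.0455,"hand":-0.5},
    {"tx":0,"ty":0,"tz":0,"ax":0,"ay":0,"az":-0.0455,"hand":-0.5},
    {"tx":0,"ty":0,"tz":0,"ax":0,"ay":0,"az":-0.0455,"hand":-0.5},
    {"tx":0,"ty":0,"tz":0,"ax":0,"ay":0,"az":-0.0455,"hand":-0.5},
    {"tx":0,"ty":0,"tz":0,"ax":0,"ay":0,"az":-0.0455,"hand":-0.5},
    {"tx":0,"ty":0,"tz":0,"ax":0,"ay":0,"az":-0.0455,"hand":-0.5},
    {"tx":0,"ty":0,"tz":0,"ax":0,"ay":0,"az":-0.0455,"hand":-0.5},
    {"tx":0,"ty":0,"tz":0,"ax":0,"ay":0,"az":-0.0455,"hand":-0.5},
    {"tx":0,"ty":0,"tz":0,"ax":0,"ay":0,"az":-0.0455,"hand":-0.5},
    {"tx":0,"ty":0,"tz":0,"ax":0,"ay":0,"az":-0.0455,"hand":-0.5},
    {"tx":0,"ty":0,"tz":0,"ax":0,"ay":0,"az":-0.0455,"hand":-0.5},
    {"tx":0,"ty":0,"tz":0,"ax":0,"ay":0,"az":0,"hand":-0.5}
  ]
}}

```text
clock: 7.7
tcp_pos: [425.6, 184.3, 233.3]
eef_rot: [-0.001, 0.018, 1.0, -0.0]
contact_force: [-0.4, -0.8, -0.0]
finger_gap: 68.2
finger_force: 0.0
```

```bash
python3 - <<'E'
from h import *
from scipy.spatial.transform import Rotation as R
s=env.get_state();q=s["eef_rot"];print(s["clock"],s["tcp_pos"],s["joint_positions"].round(2),R.from_quat(q[[1,2,3,0]]).as_matrix().round(4),s["finger_gap"])
o=np.zeros((600,800,3),np.uint8)
for n,(x,y) in {"scene":(0,0),"top":(400,0),"wrist":(0,300)}.items():
    np.savez(f"pics/{n}2.npz",**{k:v for k,v in env.camera_info(n).items()})
    im=env.snapshot(n);cv2.imwrite(f"pics/{n}2.png",im)
    o[y:y+300,x:x+400]=cv2.resize(im,(400,300),interpolation=cv2.INTER_AREA)
cv2.imwrite("pics/all2.png",o)
E
```

```text
7.7 [425.61393885 184.26083757 233.3063788 ] [ 0.38  0.13  1.77 -0.    1.25 -1.15] [[-9.993e-01  3.670e-02 -1.800e-03]
 [ 3.670e-02  9.993e-01 -8.000e-04]
 [ 1.800e-03 -8.000e-04 -1.000e+00]] 68.23082869194627
```

View pics/all2.png

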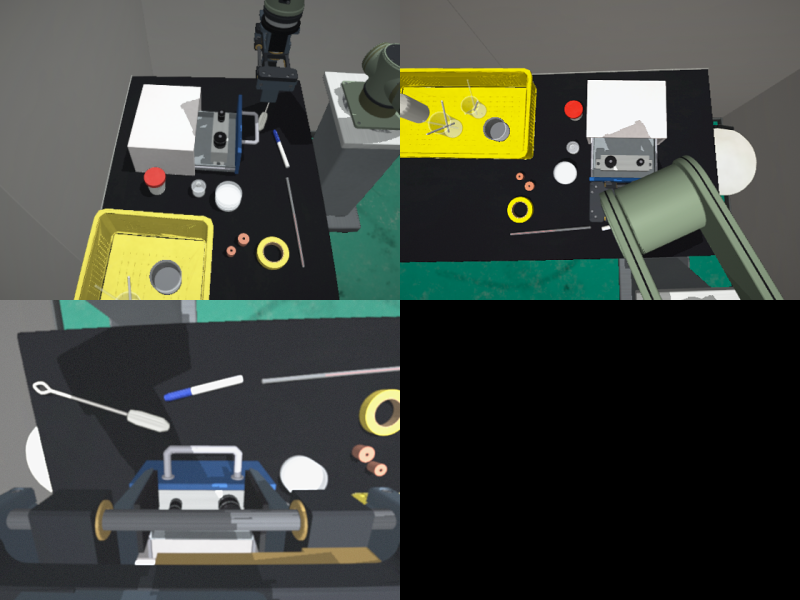

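The drawer is open and both pistons are seated. The wide knob is on the +y side, at about (308,193) in full-size scene pixels and (325,222) in the top view. I'll enlarge both views to measure the knobs.

```bash
python3 - <<'E'
from h import *
a=cv2.imread("pics/scene2.png")[140:240,260:350]; b=cv2.imread("pics/top2.png")[180:270,260:370]
a=cv2.resize(a,None,fx=4,fy=4,interpolation=2); b=cv2.resize(b,None,fx=4,fy=4,interpolation=2)
o=np.zeros((400,810,3),np.uint8);o[:400,:360]=a;o[:360,365:805]=b;cv2.imwrite("pics/c2.png",np.clip(o.astype(float)*1.6,0,255).astype(np.uint8))
E
python3 - <<'E'
import cv2
o=cv2.imread("pics/c2.png");cv2.imwrite("pics/c2b.png",o[:,:800])
E
```

```text
(no output)
```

View pics/c2b.png

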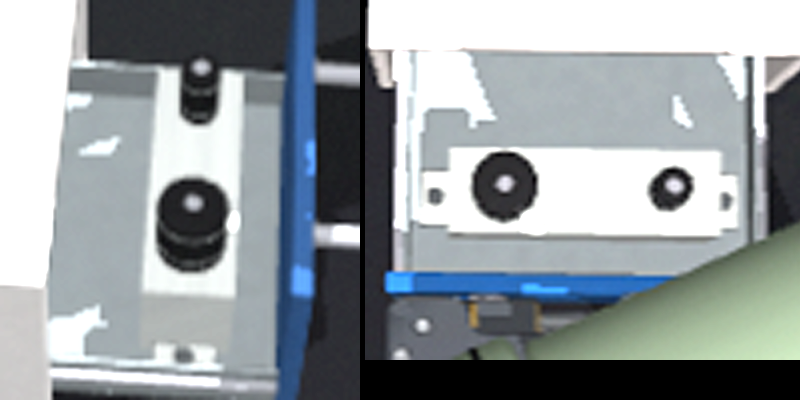

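The crops show the wide knob's top centre at scene pixel (308.2,191.3) and top pixel (294.9,225.9). The slim knob's top centre is at scene (310.2,156.4) and top (337.4,226.1). The slim knob is on the -y side and both are seated.

```bash
python3 - <<'E'
from h import *
from scipy.spatial.transform import Rotation as R
s=env.get_state();t=s["tcp_pos"];q=s["eef_rot"];M=R.from_quat(q[[1,2,3,0]]).as_matrix()
W={}
for k,a,b in (("wide",(308.2,191.2),(294.8,225.6)),("slim",(310.1,156.3),(337.2,225.8))):
    x,e=tri([ray("scene",a),ray("top",b)]);W[k]=x
    print(k,x.round(1),np.round(e,1),plane("scene",a,100).round(1),plane("top",b,100).round(1))
d=W["wide"]-W["slim"];print("sep",np.linalg.norm(d[:2]),"yaw",np.arctan2(-d[0],d[1]))
yaw=-.0385;cx=np.array([np.cos(yaw),np.sin(yaw)]);cy=np.array([-cx[1],cx[0]])
h=np.array([549.4,180.2])-cx*117.5; print("pred",h+97*cx+42*cy)
p=W["wide"].copy();p[2]=t[2];print("tcp",t,"move in tool",(M.T@(p-t)).round(1))
E
```

```text
wide [530.5 223.8  98. ] [1.3 1.3] [531.9 224.9 100. ] [529.  224.1 100. ]
slim [527.2 139.7 100.8] [1.2 1.2] [528.3 138.6 100. ] [526.  139.9 100. ]
sep 84.09173774983861 yaw -0.03960802965985756
pred [530.53179175 222.95793163]
tcp [425.98767782 184.45191255 233.63790738] move in tool [-1.029e+02  4.330e+01 -1.000e-01]
```

Emit:
{"op": "send_rows", "data": {
  "targets": [
    {"tx":-0.257,"ty":0.108,"tz":0,"ax":0,"ay":0,"az":0,"hand":-0.2},
    {"tx":-0.257,"ty":0.108,"tz":0,"ax":0,"ay":0,"az":0,"hand":-0.2},
    {"tx":-0.257,"ty":0.108,"tz":0,"ax":0,"ay":0,"az":0,"hand":-0.2},
    {"tx":-0.257,"ty":0.108,"tz":0,"ax":0,"ay":0,"az":0,"hand":-0.2},
    {"tx":0,"ty":0,"tz":0,"ax":0,"ay":0,"az":0,"hand":-0.2},
    {"tx":0,"ty":0,"tz":0.3,"ax":0,"ay":0,"az":0,"hand":-0.2},
    {"tx":0,"ty":0,"tz":0.3,"ax":0,"ay":0,"az":0,"hand":-0.2},
    {"tx":0,"ty":0,"tz":0.3,"ax":0,"ay":0,"az":0,"hand":-0.2},
    {"tx":0,"ty":0,"tz":0.2,"ax":0,"ay":0,"az":0,"hand":-0.2},
    {"tx":0,"ty":0,"tz":0,"ax":0,"ay":0,"az":0,"hand":-0.2},
    {"tx":0,"ty":0,"tz":0,"ax":0,"ay":0,"az":0,"hand":-0.2}
  ]
}}

```text
clock: 8.95
tcp_pos: [530.4, 224.0, 124.4]
eef_rot: [-0.0, 0.019, 1.0, 0.0]
contact_force: [0.0, 0.9, 0.5]
finger_gap: 54.7
finger_force: 0.0
```

```bash
python3 - <<'E'
from h import *
from scipy.spatial.transform import Rotation as R
s=env.get_state();t=s["tcp_pos"];q=s["eef_rot"];M=R.from_quat(q[[1,2,3,0]]).as_matrix()
print(s["clock"],t,s["contact_force"],(M.T@(np.array([530.5,223.5,72])-t)).round(1),M.round(4).tolist())
im=env.snapshot("scene");cv2.imwrite("pics/scene3.png",im)
cv2.imwrite("pics/c3.png",cv2.resize(im[90:240,230:380],None,fx=4,fy=4,interpolation=2))
E
```

```text
8.95 [530.38028063 223.99618259 124.39314591] [0.01330492 0.91130158 0.48328398] [-0.1 -0.5 52.4] [[-0.9993, 0.0371, -0.0002], [0.0371, 0.9993, 0.0], [0.0002, 0.0, -1.0]]
```

View pics/c3.png

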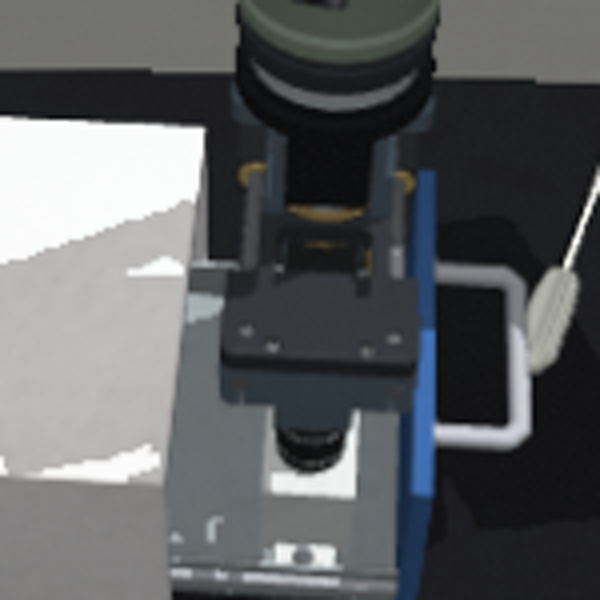

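The near finger hangs over the knob at crop (312,440), in line with it, and the body stays clear of the cabinet and drawer front. Next I go down and close gently.

Emit:
{"op": "send_rows", "data": {
  "targets": [
    {"tx":0,"ty":0,"tz":0.15,"ax":0,"ay":0,"az":0,"hand":-0.2},
    {"tx":0,"ty":0,"tz":0.15,"ax":0,"ay":0,"az":0,"hand":-0.2},
    {"tx":0,"ty":0,"tz":0.12,"ax":0,"ay":0,"az":0,"hand":-0.2},
    {"tx":0,"ty":0,"tz":0.1,"ax":0,"ay":0,"az":0,"hand":-0.2},
    {"tx":0,"ty":0,"tz":0,"ax":0,"ay":0,"az":0,"hand":-0.2},
    {"tx":0,"ty":0,"tz":0,"ax":0,"ay":0,"az":0,"hand":-0.2}
  ]
}}

```text
clock: 9.6
tcp_pos: [530.9, 224.2, 72.3]
eef_rot: [0.0, 0.018, 1.0, 0.0]
contact_force: [0.2, 0.1, 0.6]
finger_gap: 54.9
finger_force: 0.0
```

Emit:
{"op": "send_rows", "data": {
  "targets": [
    {"tx":0,"ty":0,"tz":0,"ax":0,"ay":0,"az":0,"hand":0.1},
    {"tx":0,"ty":0,"tz":0,"ax":0,"ay":0,"az":0,"hand":0.3},
    {"tx":0,"ty":0,"tz":0,"ax":0,"ay":0,"az":0,"hand":0.4},
    {"tx":0,"ty":0,"tz":0,"ax":0,"ay":0,"az":0,"hand":0.4},
    {"tx":0,"ty":0,"tz":0,"ax":0,"ay":0,"az":0,"hand":0.4},
    {"tx":0,"ty":0,"tz":0,"ax":0,"ay":0,"az":0,"hand":0.4}
  ],
  "squeeze": 8
}}

```text
clock: 10.2
tcp_pos: [530.9, 224.1, 72.4]
eef_rot: [0.0, 0.018, 1.0, 0.0]
contact_force: [-0.2, -1.5, 3.0]
finger_gap: 33.9
finger_force: 8.0
```

```bash
python3 - <<'E'
from h import *
s=env.get_state();print(s["clock"],s["tcp_pos"],s["contact_force"],s["moment"],s["finger_gap"],s["finger_force"])
E
```

```text
10.2 [530.87881068 224.14745671  72.39690858] [-0.23071109 -1.54969376  3.02653209] [-0.07099852  0.03907762  0.06383305] 33.9122504728299 8.000280261039734
```

Emit:
{"op": "send_rows", "data": {
  "targets": [
    {"tx":0,"ty":0,"tz":-0.02,"ax":0,"ay":0,"az":0,"hand":0.4},
    {"tx":0,"ty":0,"tz":-0.02,"ax":0,"ay":0,"az":0,"hand":0.4},
    {"tx":0,"ty":0,"tz":-0.02,"ax":0,"ay":0,"az":0,"hand":0.4},
    {"tx":0,"ty":0,"tz":-0.02,"ax":0,"ay":0,"az":0,"hand":0.4},
    {"tx":0,"ty":0,"tz":0,"ax":0,"ay":0,"az":0,"hand":0.4},
    {"tx":0,"ty":0,"tz":0,"ax":0,"ay":0,"az":0,"hand":0.4}
  ]
}}

```text
clock: 10.8
tcp_pos: [530.6, 224.1, 80.0]
eef_rot: [-0.0, 0.018, 1.0, 0.0]
contact_force: [0.1, 0.1, -0.8]
finger_gap: 33.7
finger_force: 8.0
```

Emit:
{"op": "send_rows", "data": {
  "targets": [
    {"tx":0,"ty":0,"tz":-0.02,"ax":0,"ay":0,"az":0,"hand":0.4},
    {"tx":0,"ty":0,"tz":-0.03,"ax":0,"ay":0,"az":0,"hand":0.4},
    {"tx":0,"ty":0,"tz":-0.03,"ax":0,"ay":0,"az":0,"hand":0.4},
    {"tx":0,"ty":0,"tz":-0.03,"ax":0,"ay":0,"az":0,"hand":0.4},
    {"tx":0,"ty":0,"tz":-0.03,"ax":0,"ay":0,"az":0,"hand":0.4},
    {"tx":0,"ty":0,"tz":-0.03,"ax":0,"ay":0,"az":0,"hand":0.4},
    {"tx":0,"ty":0,"tz":-0.03,"ax":0,"ay":0,"az":0,"hand":0.4},
    {"tx":0,"ty":0,"tz":-0.02,"ax":0,"ay":0,"az":0,"hand":0.4},
    {"tx":0,"ty":0,"tz":0,"ax":0,"ay":0,"az":0,"hand":0.4},
    {"tx":0,"ty":0,"tz":0,"ax":0,"ay":0,"az":0,"hand":0.4},
    {"tx":0,"ty":0,"tz":0,"ax":0,"ay":0,"az":0,"hand":0.4}
  ]
}}

```text
clock: 11.9
tcp_pos: [530.5, 224.0, 101.8]
eef_rot: [-0.0, 0.018, 1.0, -0.0]
contact_force: [-0.1, 0.1, -1.3]
finger_gap: 33.9
finger_force: 8.0
```

```bash
python3 - <<'E'
from h import *
s=env.get_state();print(s["clock"],s["tcp_pos"],s["contact_force"],s["moment"],s["finger_gap"],s["finger_force"],abs(s["joint_velocities"]).max())
im=env.snapshot("scene");cv2.imwrite("pics/scene4.png",im)
cv2.imwrite("pics/c4.png",cv2.resize(im[130:230,250:350],None,fx=6,fy=6,interpolation=2))
E
```

```text
11.9 [530.48991903 224.00320108 101.79680262] [-0.09650903  0.1349068  -1.32045568] [-0.0104163  -0.04315328 -0.02214335] 33.92100830686136 7.999906986951828 0.002247485764794171
```

View pics/c4.png

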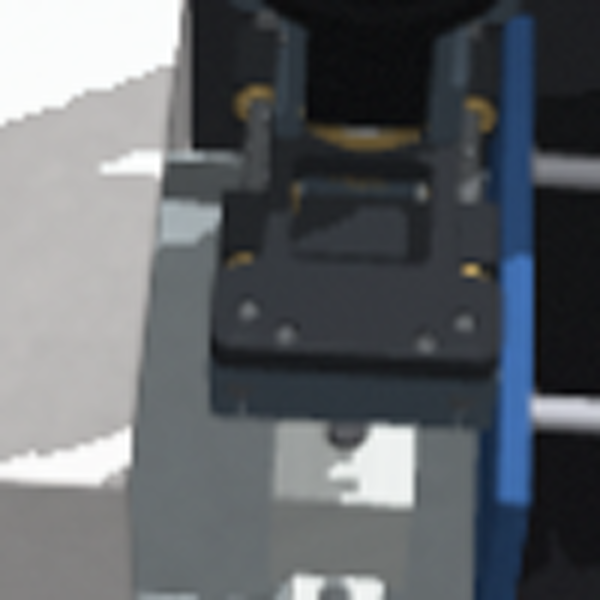

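The crop shows the dark band at the block's top, at (345,435), under the gripping finger. The lift reads 29.4 mm, and the wrist carries about 1.3 N, roughly the piston's weight, with almost no side force. I'm handing the job in.

```bash
python3 -c "
from plant import env
print(env.finish_job())"
```

```text
the job is handed in; nothing more can be done
None
```

I opened the drawer about 117 mm, drew the wide-knobbed piston up about 29 mm with almost no side force, and handed the job in while still holding it there; I didn't check the slim piston or the bench items after the lift, and no verdict came back.

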